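Hold a mounted rock slide flush on the tilting stage

ROBOT

A 6-joint arm with a two-finger parallel gripper is mounted at the origin on the work surface. World frame = base frame: x ahead of the robot, y to its left, z up, the work surface at z = 0. Lengths are in m, angles in rad, forces in N, time in s.
With the tool pointing down it reaches from about 0.325 to 1 m from the base axis. Payload 5.1 kg.
Tool frame: the origin (TCP) lies midway between the tips of the shut fingers; the grasp point (between the pads) lies behind it (r.tcp_to_grasp is the z of the grasp point in the tool frame, in m); z points along the fingers, y is the line along which they close (so a half turn about z gives the same grasp; the last joint's range is limited). The gripper opens to 85 mm and grips with 20 to 120 N. Pads are 22 mm wide; open, the fingers measure 114 mm over their backs; the gripper's body (76 mm by 85 mm) begins 54 mm behind the grasp point. The pads swing forward as they close: fully open they stand 13 mm farther back than shut.
Start: joints at [1.241, 0.124, 1.65, -0, 1.367, -0.083], TCP at [0.159, 0.63, 0.231] pointing down, gripper open.
Joint ranges: [-2.61, 2.61], [-1.02, 2.33], [0.03, 2.71], [-1.35, 4.49], [0.32, 2.68], [-2.91, 2.91]. Speed limits (rad/s): [2.57, 2.57, 3.14, 3.14, 3.14, 3.14].

INTERFACE

Orientations are given as a unit quaternion [x, y, z, w].
In Python, from cell import r gives the robot as it stands.
- The arm moves only by the tool jog_arm, never from a script. Its argument "plan" is text: rows parted by semicolons, each of 5 numbers parted by spaces: the shift along the tool's x, y, z in cm, then the turn about the tool's z in degrees, then the finger opening in cm, from 0 to 8.54. In form: tx ty tz roll gripper; .... A call has 1 to 10 rows; each row shifts and turns the commanded pose from where the row before left it, along the tool's axes as they then stand; what a row does not reach is not made up. A row lasts 1/8 s, in which the tool goes at most 62.5 mm and 10.7 degrees, less where a joint would pass 70% of its speed; a pose out of reach is approached as far as the arm can. A call with a gripper value outside its range is refused whole. The fingers move at their own pace and stop on an object; "grip_force" is the grip in N (left out, the last holds). Time passes only in rows, so rows that do not move let the fingers close. It gives the time, the measured TCP pose, the force, the opening and the grip force at its end, in the units of the state.
- r.read_state(): the state, without advancing time (a new reading comes with each control period).
- r.camera(name): name is "scene" or "top"; returns the picture (384x512x3 uint8, red, green, blue); there is no depth.
- r.camera_info(name): a dict with "fx", "fy", "cx", "cy" (pixels), "origin" and "orientation" of the camera in the world. Camera axes: x right, y up, looking along -z (the intrinsics and any distortion apply to the point x, -y, -z); pixel columns grow to the right and rows downward; lengths in m; the calibration is good to about 2 mm. A picture is of the moment at which its call begins. camera_info takes no time and is no camera call.
- r.finish_job(): hands the job in; it is judged then, once.
The state is a dict: "clock": time; "qpos": joint angles; "qvel": joint speeds; "effort": joint torques, N m; "tcp_pos": TCP position; "orientation": TCP orientation; "wrist_force": force on the tool from outside, world axes, zero at the start; "moment": the same for the moment, N m; "width": finger opening in m; "finger_force": force on a finger pad.
Only numpy, scipy, OpenCV 4.12 (cv2) and the standard library are available. Lean on these libraries where they do the work, as an engineer would, in place of code of your own. Each camera call takes 0.05 s, during which the arm holds its last target. There are 200 camera calls.

TASK

First turn the stage's click collar to 5, which tilts the stage. Then pick up the mounted rock slide from the wooden tray by its blue grip and hold it flush against the stage's sloped face, squarely inside the yellow outline, pressing gently so that the sprung face sinks about half-way; finish like that, still gripping and pressing the slide. Leave the other rocks in the tray where they are.

Things in the scene. Friction and masses are not known exactly. Their poses are not given: they have to be found in the camera images.
- collar (a joint): angle (rad) of the black click collar: 0.349 (20 degrees, one click) per number, 0 at number 0, 1.745 at 5, stop at 6; starts between 1 and 3. Grows clockwise seen from above. About 0.06 N m to turn; stays where left. Its red pointer shows the number on the white disc around it, where 0 to 6 run clockwise over the side nearest the robot.
- collar_mid (a point): centre of the click collar: an upright ribbed cylinder 40 mm in diameter, 38 mm tall, turning about its vertical axis; this point is on the axis half-way up, 61 mm above the bench. The number disc under it (94 mm wide) is 19 mm below this point. It stands 135 mm beside the sloped face on the same fixed green base (120 x 260 mm).
- stage_face (a point): centre of the sloped black sprung plate, 64 mm (x, up the slope, away from the robot) by 90 mm (y, level), yellow outline 51 x 77 mm, about 110 mm above the bench; z is its outward normal. It slopes down towards the robot by 4 degrees per collar number, give or take 3 degrees, and moves with the collar: read it after setting. Pressing does not change the slope.
- pad (a joint): how far (m) the sprung face has been pushed in along its normal (it does not tilt): 0 at rest, stop at 0.008; about 1.5 N per mm.
- slide_mid (a point): centre of the slide (half-way up), flat in the tray (floor 5 mm, rim 15 mm above the bench): slab 50 (x) x 76 (y) x 10 mm, glass below, pale stone above, with an upright blue grip block on its middle, 36 (x) x 18 (y) x 40 mm tall; 0.11 to 0.23 kg. Underside 25 mm below this point, slab top 15 mm below, block top 25 mm above. z up, out of the block's top.
- rock0_mid (a point): pale rock chip about 48 mm across and 34 mm tall, in a corner of the wooden tray; this point is half-way up. To be left alone.
- rock1_mid (a point): grey rock chip about 40 mm across and 26 mm tall, in a corner of the wooden tray; this point is half-way up. To be left alone.
- rock2_mid (a point): dark rock chip about 44 mm across and 30 mm tall, in a corner of the wooden tray; this point is half-way up. To be left alone.
- rock3_mid (a point): tan rock chip about 46 mm across and 28 mm tall, in a corner of the wooden tray; this point is half-way up. To be left alone.
Mind the look-alikes: they are no part of the job. Leave any orange or turquoise look-alike of the part that bears slide_mid alone.

How it is judged:
By the outcome, as a careful person would: the job done as asked, in the order asked, and still so for the second after the job is handed in, while the arm keeps its last pose, push and grip.
It also fails if it takes over 51 s, if anything falls off the work surface, if the arm or the gripper's body presses on something with over 40 N, if the wrist force passes 120 N, or if a joint passes its speed limit or range.

## Working session

There is one attempt and no reset: what is moved stays moved. The work goes in short steps, Python scripts to look and compute and a tool call to move; the robot and the scene stay as the last step left them, time stands still between calls to the robot, and variables do not carry over. Pictures are saved under pics/ and viewed, at most 10 in all, crops included, and the job is handed in when it is done.

Besides the shell and the picture viewer there is one more tool, called after "Request:" by a JSON object that holds its "op" and its "data", one argument or row to a line. jog_arm: Moves the arm, as the interface text tells. Its arguments: {"type":"object","properties":{"plan":{"type":"string"},"grip_force":{"type":"number"}},"required":["plan"]}

```bash
ls; mkdir -p pics; python3 - <<'E'
from cell import r
import cv2
for n in("scene","top"):
    cv2.imwrite(f"pics/{n}0.png",cv2.resize(r.camera(n)[:,:,::-1],(800,600),interpolation=cv2.INTER_CUBIC))
    print(n,r.camera_info(n))
print(r.read_state(),r.tcp_to_grasp)
E
```

```text
pics
scene {'fx': 401.99922091387646, 'fy': 401.99922091387646, 'cx': 263.56941075880707, 'cy': 183.35236793373195, 'origin': array([ 1.00934009, -0.28737054,  0.93077722]), 'orientation': array([0.25415552, 0.13671093, 0.44283026, 0.84889131])}
top {'fx': 458.84011809714605, 'fy': 458.84011809714605, 'cx': 252.01791794581823, 'cy': 193.35223316618715, 'origin': array([0.36487396, 0.00214294, 1.00777184]), 'orientation': array([-0.07358393,  0.07260361,  0.71467792, -0.69177279])}
{'clock': 0.1, 'qpos': array([ 1.24139251e+00,  1.24405266e-01,  1.65153456e+00,  9.36111422e-07,
        1.36748802e+00, -8.26131016e-02]), 'qvel': array([-0.00021794, -0.00164113, -0.00230744,  0.00031312,  0.00225507,
       -0.00017749]), 'effort': array([ 3.49772481e-04, -4.24932182e+01, -3.66652822e+01, -2.23418391e-05,
        4.02169389e-03,  2.03135795e-05]), 'tcp_pos': array([0.15864924, 0.62977752, 0.23020004]), 'orientation': array([ 1.23082491e-01,  9.92396019e-01, -8.98102688e-04, -1.88147524e-04]), 'wrist_force': array([ 0.12446329, -0.96165357, -0.77152311]), 'moment': array([-0.03708858, -0.00992597,  0.02772371]), 'finger_force': 0.0, 'width': 0.08519565176270627} -0.0187
```

View pics/scene0.png

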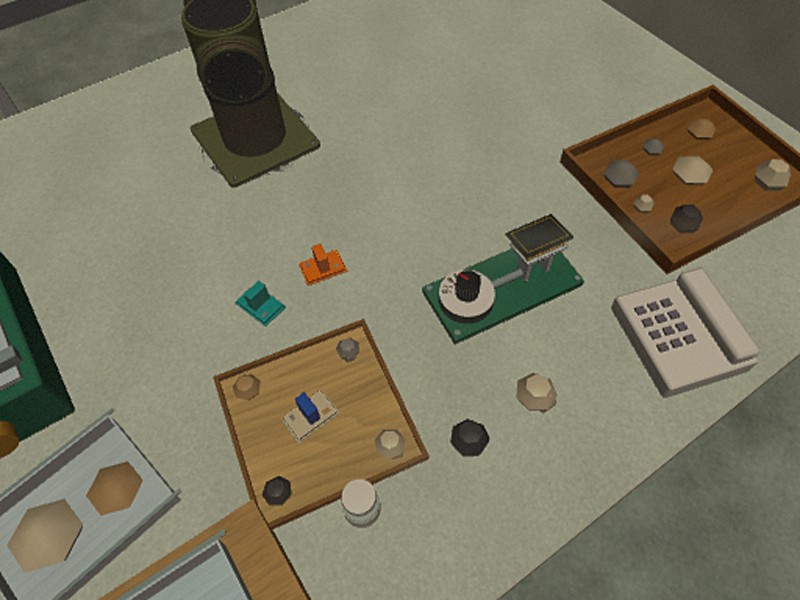

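View pics/top0.png

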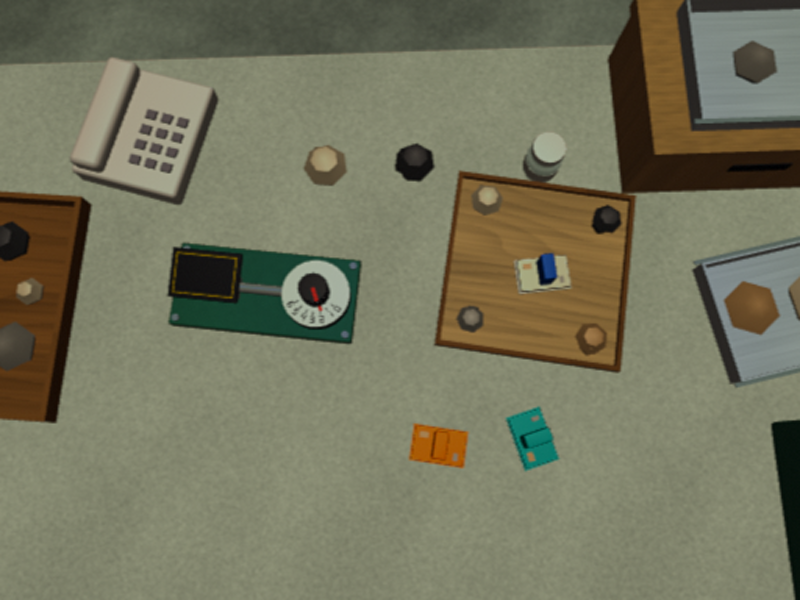

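The scene view (800x600) shows the slide at about (308,410), the collar at (467,285) and the stage face at (540,235). The top view shows the slide at about (545,272), the collar at (313,290) and the face at (206,275). Next I'll enlarge crops of both.

```bash
cat > h.py <<'E'
import numpy as np,cv2
from scipy.spatial.transform import Rotation as R
from scipy.optimize import least_squares
from cell import r
# tiles: (cam,u0,v0,w,h,scale)
def tiles(spec,name):
    cams={c:r.camera(c)[:,:,::-1] for c in {s[0] for s in spec}}
    out=np.zeros((600,800,3),np.uint8)
    for (c,u0,v0,w,h),(X,Y) in zip(spec,[(0,0),(400,0),(0,300),(400,300)]):
        out[Y:Y+300,X:X+400]=cv2.resize(cams[c][v0:v0+h,u0:u0+w],(400,300),interpolation=cv2.INTER_CUBIC)
    cv2.imwrite(f"pics/{name}.png",out)
def ray(c,uv):
    i=r.camera_info(c);d=np.array([(uv[0]-i['cx'])/i['fx'],-(uv[1]-i['cy'])/i['fy'],-1])
    return i['origin'],R.from_quat(i['orientation']).apply(d)
def proj(c,P):
    i=r.camera_info(c);q=R.from_quat(i['orientation']).inv().apply(np.atleast_2d(P)-i['origin'])
    return np.c_[i['cx']+i['fx']*q[:,0]/-q[:,2],i['cy']+i['fy']*q[:,1]/q[:,2]]
def tri(obs):
    A=np.zeros((3,3));b=np.zeros(3)
    for c,uv in obs:
        o,d=ray(c,uv);d=d/np.linalg.norm(d);M=np.eye(3)-np.outer(d,d);A+=M;b+=M@o
    P=np.linalg.solve(A,b);e=[np.round(proj(c,P)[0]-uv,2) for c,uv in obs]
    return P,e
def onz(c,uv,z):
    o,d=ray(c,uv);return o+d*(z-o[2])/d[2]
E
python3 -c "
from h import *
tiles([('scene',264,132,120,90),('scene',170,234,60,45),('top',104,150,132,99),('top',316,150,64,48)],'t1')"
```

```text
(no output)
```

View pics/t1.png

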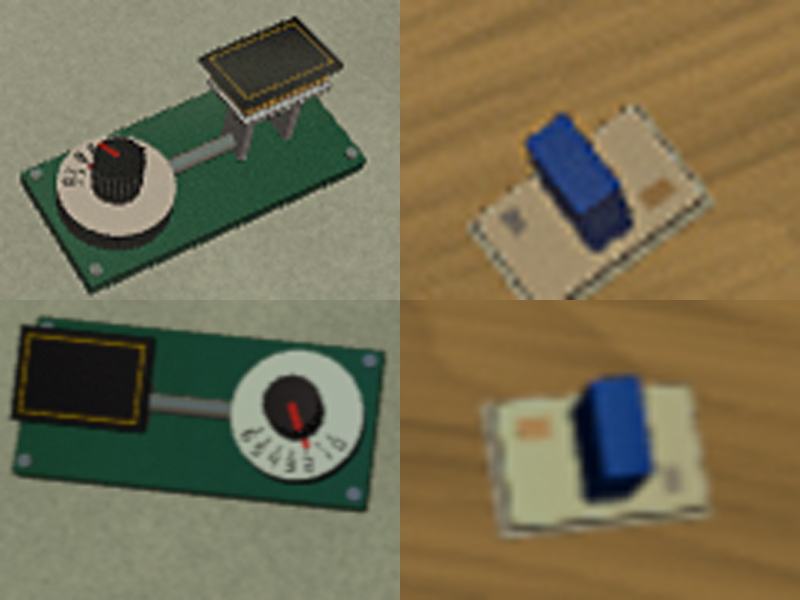

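The slide's block top is near (577,163) in the scene tile and (623,428) in the top tile. The collar pointer reads 2. I'll triangulate from these.

```bash
cat >> h.py <<'E'
def fit(obs,body,x0,nrot=1):
    "obs: list (cam,uv,index of body point); x: xyz,yaw[,pitch]"
    def pts(x): 
        Rm=R.from_euler('ZY',[x[3],x[4] if len(x)>4 else 0]); return x[:3]+Rm.apply(body)
    def f(x):
        P=pts(x); return np.concatenate([proj(c,P[k])[0]-uv for c,uv,k in obs])
    s=least_squares(f,x0,loss='soft_l1'); return s.x,np.round(s.fun.reshape(-1,2),1)
E
cat > m1.py <<'E'
from h import *
S1=lambda x,y:('scene',(264+x/3.3333,132+y/3.3333)); S2=lambda x,y:('scene',(170+(x-400)/6.6667,234+y/6.6667))
T1=lambda x,y:('top',(104+x/3.0303,150+(y-300)/3.0303)); T2=lambda x,y:('top',(316+(x-400)/6.25,150+(y-300)/6.25))
print('collar top',tri([S1(119,155),T1(293,405)]))
print('disc edge z.042 centre',onz(*S1(116,190),.042),onz(*T1(297,415),.042))
c=[tri([S1(*a),T1(*b)]) for a,b in [((198,58),(12,416)),((297,16),(22,324)),((344,65),(155,340)),((240,122),(147,431))]]
print('face',*c,sep='\n'); print('face mid',np.mean([p[0] for p in c],0))
print('base',[onz(*T1(*b),.02) for b in [(40,318),(385,352),(366,511),(12,474)]])
print('block',tri([S2(577,163),T2(623,428)]))
b=np.array([[18,9,25],[18,-9,25],[-18,-9,25],[-18,9,25],[25,38,-15],[25,-38,-15],[-25,-38,-15],[-25,38,-15]])/1e3
# +y is left in top, +x is up
obs=[T2(597,378)+(0,),T2(640,376)+(1,),T2(650,472)+(2,),T2(607,487)+(3,),T2(495,403)+(4,),T2(690,388)+(5,),T2(708,510)+(6,),T2(503,530)+(7,),
S2(472,228)+(7,),S2(0+710,198)+(5,)] 
print(proj('scene',[[.4,-.15,.03],[.4,-.2,.03],[.45,-.15,.03]]))
print(fit(obs[:8]+[S2(528,142)+(3,),S2(563,114)+(0,)][:0],b,[.4,-.2,.03,0]))
x,_=fit(obs[:8],b,[.4,-.2,.03,0])
print((proj('scene',x[:3]+R.from_euler('z',x[3]).apply(b))-[170,234])*6.6667+[400,0])
E
python3 m1.py
```

```text
collar top (array([0.58312691, 0.10927396, 0.08174682]), [array([-1.4 ,  0.34]), array([-1.6 , -0.77])])
disc edge z.042 centre [0.58953228 0.10926712 0.042     ] [0.58326976 0.10763879 0.042     ]
face
(array([0.56046592, 0.25400579, 0.09949074]), [array([13.48, -6.03]), array([18.69,  6.84])])
(array([0.6119284 , 0.25558782, 0.17926638]), [array([ 2.89, -1.1 ]), array([3.64, 1.8 ])])
(array([0.63569394, 0.22125271, 0.15254691]), [array([-17.23,   3.74]), array([-18.14, -12.01])])
(array([0.58453213, 0.22849252, 0.02727306]), [array([-4.29,  1.14]), array([-4.96, -2.6 ])])
face mid [0.5981551  0.23983471 0.11464427]
base [array([0.66805441, 0.29941834, 0.02      ]), array([0.6335389 , 0.04491291, 0.02      ]), array([0.5160301, 0.061217 , 0.02     ]), array([0.55139965, 0.31633698, 0.02      ])]
block (array([ 0.60961459, -0.21170597,  0.05405675]), [array([-1.51,  0.2 ]), array([-1.56, -0.55])])
[[177.90136475 189.43828055]
 [161.01630044 198.63377372]
 [186.96344332 202.6438627 ]]
(array([ 0.62319495, -0.22828727, -0.03095314,  0.04814741]), array([[-0.9,  0.9],
       [ 0.1,  0.6],
       [ 0.5,  0.5],
       [-0.5, -1.3],
       [-0.4, -0.4],
       [ 0.2, -0.6],
       [ 0.1,  0.4],
       [ 0.8, -0.3]]))
[[617.72169638 306.00443933]
 [575.55331651 335.54175576]
 [522.87214974 259.83027395]
 [564.67998213 231.22780754]
 [706.78639239 312.15740327]
 [534.74879327 434.41868064]
 [464.42172643 329.89345583]
 [634.49835374 212.80195652]]
```

```bash
python3 - <<'E'
s=open('m1.py').read()
s=s.replace("((198,58),(12,416)),((297,16),(22,324)),((344,65),(155,340)),((240,122),(147,431))","((297,16),(12,416)),((344,65),(22,324)),((240,122),(155,340)),((198,58),(147,431))")
s=s[:s.index("S2(472,228)+(7,)")]+"""S2(472,228)+(6,),S2(633,105)+(7,),S2(710,198)+(4,),S2(528,142)+(2,),S2(563,114)+(3,),S2(625,185)+(0,),S2(590,213)+(1,)]
print(fit(obs,b,[.6,-.2,.03,0]))
"""
open('m1.py','w').write(s)
E
python3 m1.py
```

```text
collar top (array([0.58312691, 0.10927396, 0.08174682]), [array([-1.4 ,  0.34]), array([-1.6 , -0.77])])
disc edge z.042 centre [0.58953228 0.10926712 0.042     ] [0.58326976 0.10763879 0.042     ]
face
(array([0.57449474, 0.29119179, 0.11285788]), [array([-1.22,  0.42]), array([-1.53, -0.77])])
(array([0.63526503, 0.28391142, 0.11933183]), [array([-1.03,  0.36]), array([-1.23, -0.65])])
(array([0.62415739, 0.19596851, 0.10400109]), [array([ 0.05, -0.02]), array([0.06, 0.03])])
(array([0.56142811, 0.20169982, 0.11146347]), [array([-1.07,  0.32]), array([-1.31, -0.64])])
face mid [0.59883632 0.24319288 0.11191357]
base [array([0.66805441, 0.29941834, 0.02      ]), array([0.6335389 , 0.04491291, 0.02      ]), array([0.5160301, 0.061217 , 0.02     ]), array([0.55139965, 0.31633698, 0.02      ])]
block (array([ 0.60961459, -0.21170597,  0.05405675]), [array([-1.51,  0.2 ]), array([-1.56, -0.55])])
(array([ 0.60936797, -0.21274291,  0.0277166 ,  0.06750172]), array([[-2.4,  0.1],
       [-1. , -0.4],
       [-0.1,  0.4],
       [-1.6, -1.2],
       [-2.8, -0.8],
       [-0.4, -1.7],
       [ 0.1,  0.3],
       [-1.1,  0.5],
       [-2.6, -0.9],
       [-0.5, -0.7],
       [-0.5,  0.2],
       [-2. ,  0.4],
       [-0.8,  0.1],
       [-1.5,  0.7],
       [-2.8,  1.1]]))
```

The slide and base dimensions check out: collar to face is 135 mm and the plate is 64 mm deep. The cameras share a small epipolar bias of about 1.3 px, which I'll check against the gripper once it is close. Now I'll work out the move to above the collar.

```bash
cat >> h.py <<'E'
def go(x,y,z,line=None):
    s=r.read_state();Rm=R.from_quat(s['orientation']);M=Rm.as_matrix()
    d=Rm.inv().apply(np.array([x,y,z])-s['tcp_pos'])*100
    a=np.degrees(np.arctan2(M[1,1],M[0,1]))
    print('clock',s['clock'],'tcp',s['tcp_pos'].round(4),'axis',M[:,2].round(3),'line',a.round(1),'w',s['width'],'F',s['wrist_force'].round(1),'q',s['qpos'].round(2))
    print('shift cm',d.round(2),'roll', None if line is None else -((line-a+90)%180-90))
E
python3 -c "
from h import *
go(.583,.109,.20,106)"
```

```text
clock 0.2 tcp [0.1587 0.6299 0.2305] axis [-0.    -0.001 -1.   ] line 75.9 w 0.08514264398132748 F [ 0.6 -0.1  0.5] q [ 1.24  0.12  1.65 -0.    1.37 -0.08]
shift cm [-53.87 -40.15   3.1 ] roll -30.139309858486783
```

Request:
{"op": "jog_arm", "data": {
  "plan": "-2 -1.5 0 0 8.5; -4.5 -3.35 0.2 0 8.5; -4.5 -3.35 0.2 0 8.5; -4.5 -3.35 0.3 0 8.5; -4.5 -3.35 0.3 0 8.5; -4.5 -3.35 0.3 0 8.5; -4.5 -3.35 0.3 0 8.5; -4.5 -3.35 0.3 0 8.5; -4.5 -3.35 0.3 0 8.5; -4.5 -3.35 0.3 0 8.5",
  "grip_force": 40
}}

```text
clock: 1.45
tcp_pos: [0.4943, 0.2168, 0.2064]
orientation: [0.123, 0.992, -0.0, 0.0]
wrist_force: [0.3, 0.4, 0.2]
width: 0.0848
finger_force: 0.0
```

Request:
{"op": "jog_arm", "data": {
  "plan": "-4.5 -3.35 0.2 0 8.5; -4 -3 0.2 0 8.5; -2.85 -2.15 0.2 0 8.5; 0 0 0 -10 8.5; 0 0 0 -10 8.5; 0 0 0 -10 8.5; 0 0 0 0 8.5; 0 0 0 0 8.5"
}}

```text
clock: 2.45
tcp_pos: [0.5827, 0.1088, 0.2004]
orientation: [-0.137, 0.991, -0.0, 0.0]
wrist_force: [-0.0, 0.4, -0.3]
width: 0.0851
finger_force: 0.0
```

```bash
python3 -c "
from h import *
go(.583,.109,.049,106)
tiles([('scene',244,92,160,120),('top',184,150,80,60)],'t2')
im=cv2.imread('pics/t2.png')[:300];cv2.imwrite('pics/t2.png',im)"
```

```text
clock 2.45 tcp [0.5827 0.1088 0.2004] axis [ 0. -0. -1.] line 105.7 w 0.08512522730506811 F [-0.   0.4 -0.3] q [ 0.09  0.02  1.81 -0.    1.31 -1.75]
shift cm [-4.000e-02  1.000e-02  1.514e+01] roll -0.3041625628742395
```

View pics/t2.png

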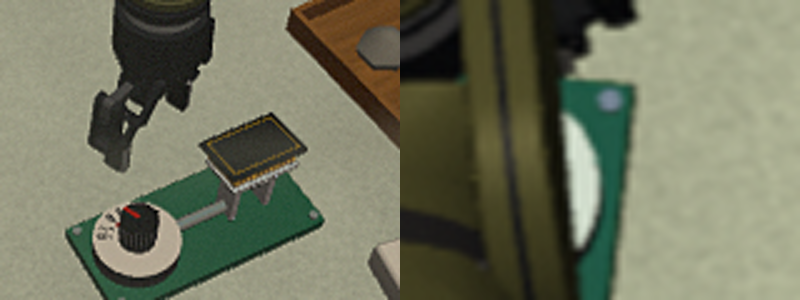

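The scene crop shows the near fingertip at about (117,168), which is image px (291,159). The collar top is at (137,215). The arm blocks the top view. I'll compare the fingertip with its kinematic position.

```bash
python3 -c "
from h import *
u=np.array([-.27,.963,0]);c=np.array([.5827,.1088,.2134])
x=np.array([.963,.27,0])
for s in(-1,1):
  for o in (.0425,.05,.057):
    print(s,o,((proj('scene',[c+s*o*u+k*x for k in(-.011,.011)])-[244,92])*2.5).round(0).tolist())
# collar top in tile
print((proj('scene',[[.583,.109,.08],[.583,.109,.042]])-[244,92])*2.5)
"
```

```text
-1 0.0425 [[106.0, 159.0], [126.0, 171.0]]
-1 0.05 [[101.0, 164.0], [121.0, 176.0]]
-1 0.057 [[96.0, 169.0], [116.0, 181.0]]
1 0.0425 [[162.0, 102.0], [181.0, 114.0]]
1 0.05 [[167.0, 98.0], [186.0, 109.0]]
1 0.057 [[171.0, 93.0], [190.0, 105.0]]
[[135.34630507 218.11279509]
 [133.01388415 238.35292087]]
```

The fingertip and the collar show the same small offset, so the estimate is consistent. I'll descend and grip.

Request:
{"op": "jog_arm", "data": {
  "plan": "0 0 3 0 8.5; 0 0 5 0 8.5; 0 0 4 0 8.5; 0 0 2.5 0 8.5; 0 0 0.6 0 8.5; 0 0 0 0 3.6; 0 0 0 0 3.6; 0 0 0 0 3.6; 0 0 0 0 3.6; 0 0 0 0 3.6",
  "grip_force": 40
}}

```text
clock: 3.8
tcp_pos: [0.584, 0.1099, 0.0514]
orientation: [-0.138, 0.99, 0.0, 0.001]
wrist_force: [-2.5, 1.8, 6.2]
width: 0.0388
finger_force: 40.9
```

Request:
{"op": "jog_arm", "data": {
  "plan": "0 0 -0.2 0 3.6; 0 0 0 5 3.6; 0 0 0 10 3.6; 0 0 0 10 3.6; 0 0 0 10 3.6; 0 0 0 10 3.6; 0 0 0 10 3.6; 0 0 0 5 3.6; 0 0 0 0 3.6; 0 0 0 0 3.6"
}}

```text
clock: 5.05
tcp_pos: [0.584, 0.1099, 0.0515]
orientation: [0.376, 0.927, 0.001, 0.001]
wrist_force: [5.1, 2.9, -3.1]
width: 0.039
finger_force: 42.1
```

Request:
{"op": "jog_arm", "data": {
  "plan": "0 0 0 0 8.5; 0 0 0 0 8.5; 0 0 0 0 8.5; 0 0 -3 0 8.5; 0 0 -5 0 8.5; 3 -4 -3 0 8.5; 4 -4.5 0 0 8.5; 4 -4.5 0 0 8.5; 4 -4.5 0 0 8.5; 0 0 0 0 8.5"
}}

```text
clock: 6.3
tcp_pos: [0.3499, 0.088, 0.1604]
orientation: [0.376, 0.927, 0.0, 0.001]
wrist_force: [0.8, 0.0, 0.1]
width: 0.0851
finger_force: 0.0
```

```bash
python3 -c "
from h import *
go(.583,.109,.2,46)
tiles([('scene',264,132,120,90),('scene',294,160,40,30),('top',104,142,132,99),('top',174,160,56,42)],'t3')"
```

```text
clock 6.3 tcp [0.3499 0.088  0.1604] axis [ 0.002 -0.    -1.   ] line 45.9 w 0.08507474095296275 F [0.8 0.  0.1] q [ 0.1  -0.54  2.33 -0.    1.35 -0.7 ]
shift cm [-15.28  17.73  -3.92] roll -0.11458364520012765
```

View pics/t3.png

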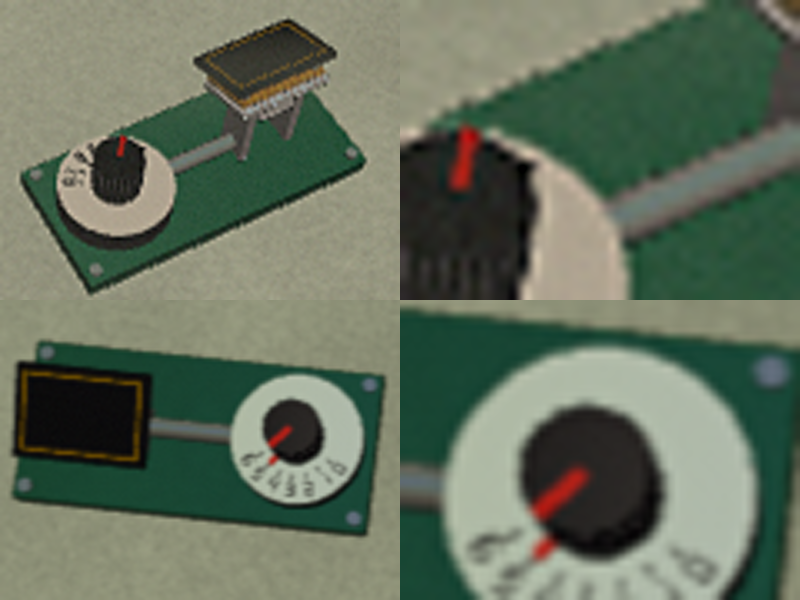

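The pointer is now near 5: on the top tile the red bar runs from (585,472) to (538,512), with its foot at (545,549). I'll work out its angle precisely.

```bash
cat > ang.py <<'E'
from h import *
T=lambda x,y:(174+(x-400)/7.143,160+(y-300)/7.143)
def num(d,yaw): # clockwise angle from label0
    a=np.degrees(np.arctan2(d[1],d[0])); return 3+((180+yaw-a+180)%360-180)/20
yaw=-7.8
p,q=[onz('top',T(*a),.081) for a in((585,472),(538,512))]
print('bar',p,q,num(q-p,yaw))
foot=onz('top',T(545,549),.043)
for c in [(p[0],p[1]),(.583,.109),(.5840,.1099)]: print('foot',foot,num(foot[:2]-c,yaw),'tip',num(q[:2]-c,yaw))
# disc ellipse centre and labels
im=r.camera('top');hsv=cv2.cvtColor(im,cv2.COLOR_RGB2HSV)
m=((hsv[...,1]<60)&(hsv[...,2]>130)).astype(np.uint8);m[:, :175]=0;m[:,232:]=0;m[:150]=0;m[235:]=0
cs=cv2.findContours(m,0,1)[0];c=max(cs,key=cv2.contourArea);e=cv2.fitEllipse(cv2.convexHull(c));print(e)
dc=onz('top',e[0],.042);print('disc c',dc,num(foot[:2]-dc[:2],yaw))
red=((hsv[...,0]<8)|(hsv[...,0]>172))&(hsv[...,1]>140)&(hsv[...,2]>90)
ys,xs=np.nonzero(red[160:215,180:225]);print([(x+180,y+160) for x,y in zip(xs,ys)])
for n,l in [(6,(482,547)),(5,(512,582)),(0,(703,568))]:print(n,num((onz('top',T(*l),.042)-dc)[:2],yaw))
E
python3 ang.py
```

```text
bar [0.58281987 0.10767625 0.081     ] [0.57138075 0.12139173 0.081     ] 5.118544273978467
foot [0.56838385 0.12424141 0.043     ] 5.056443405182638 tip 5.118544273978467
foot [0.56838385 0.12424141 0.043     ] 4.919984155258833 tip 4.9521340930391515
foot [0.56838385 0.12424141 0.043     ] 4.738172521438363 tip 4.726129229535198
((201.4981231689453, 187.36825561523438), (41.91312026977539, 43.622318267822266), 72.43132019042969)
disc c [0.58459264 0.10873111 0.042     ] 4.796925214575968
[(np.int64(197), np.int64(184)), (np.int64(198), np.int64(184)), (np.int64(199), np.int64(184)), (np.int64(196), np.int64(185)), (np.int64(197), np.int64(185)), (np.int64(198), np.int64(185)), (np.int64(199), np.int64(185)), (np.int64(195), np.int64(186)), (np.int64(196), np.int64(186)), (np.int64(197), np.int64(186)), (np.int64(198), np.int64(186)), (np.int64(194), np.int64(187)), (np.int64(195), np.int64(187)), (np.int64(196), np.int64(187)), (np.int64(197), np.int64(187)), (np.int64(193), np.int64(188)), (np.int64(194), np.int64(188)), (np.int64(195), np.int64(188)), (np.int64(196), np.int64(188)), (np.int64(193), np.int64(189)), (np.int64(194), np.int64(189)), (np.int64(195), np.int64(189)), (np.int64(193), np.int64(190)), (np.int64(194), np.int64(190)), (np.int64(194), np.int64(193)), (np.int64(193), np.int64(194)), (np.int64(194), np.int64(194)), (np.int64(195), np.int64(194)), (np.int64(193), np.int64(195)), (np.int64(194), np.int64(195))]
6 5.955398807894776
5 4.849836661725912
0 -0.07378861227176392
```

```bash
cat > ang2.py <<'E'
from ang import num
from h import *
def bar(im,lo,hi,sc):
    im=im.astype(float);w=np.clip(im[...,0]-np.maximum(im[...,1],im[...,2])-25,0,None)
    n,lab,st,ce=cv2.connectedComponentsWithStats((w>0).astype(np.uint8))
    for k in range(1,n):
        x,y=ce[k]
        if not(lo[0]*sc<x<hi[0]*sc and lo[1]*sc<y<hi[1]*sc) or st[k,4]<3*sc*sc: continue
        ys,xs=np.nonzero(lab==k);P=np.array([onz('top',((x+.5)/sc-.5,(y+.5)/sc-.5),.081)[:2] for x,y in zip(xs,ys)])
        W=w[ys,xs];m=np.average(P,0,W);C=np.cov((P-m).T,aweights=W);ev,V=np.linalg.eigh(C);d=V[:,1]
        if d[0]>0:d=-d
        print('comp',st[k],m,'ev',np.sqrt(ev),'num by PCA',num(d,-7.8),'num by centre(.5835,.109)',num(m-[.5835,.109],-7.8))
print('now');bar(r.camera('top'),(180,160),(225,215),1)
print('before');bar(cv2.imread('pics/top0.png')[:,:,::-1],(180,160),(225,215),1.5625)
E
python3 ang2.py|grep -A99 now
```

```text
now
comp [192 183   9   8  36] [0.57769401 0.11615568] ev [0.00162279 0.00533444] num by PCA 5.051291837175279 num by centre(.5835,.109) 5.157238153605105
comp [192 193   4   4  10] [0.56170864 0.1205671 ] ev [0.0012153  0.00200486] num by PCA 4.9278869454978445 num by centre(.5835,.109) 4.007993167301497
before
comp [310 287   9  15  90] [0.57460528 0.1057279 ] ev [0.001658   0.00553116] num by PCA 1.7937666646842672 num by centre(.5835,.109) 1.6001462966554585
comp [318 305   5   6  25] [0.55553406 0.09870326] ev [0.00123001 0.00190989] num by PCA 1.5473006336198865 num by centre(.5835,.109) 1.5993439293874303
```

The collar reads 5 to within about 0.1. Next, the slide.

```bash
python3 -c "
from h import *
go(.6095,-.212,.13,93.9)"
```

```text
clock 6.55 tcp [0.3546 0.0883 0.1619] axis [ 0. -0. -1.] line 45.8 w 0.08494896257154122 F [-0.7  0.2  0.2] q [ 0.1  -0.53  2.32 -0.    1.35 -0.7 ]
shift cm [-39.2   -3.79   3.2 ] roll -48.05196684513129
```

Request:
{"op": "jog_arm", "data": {
  "plan": "-3 -0.3 0 0 8.5; -5.6 -0.54 0.4 0 8.5; -5.8 -0.56 0.4 0 8.5; -5.8 -0.56 0.4 0 8.5; -5.8 -0.56 0.5 0 8.5; -5.8 -0.56 0.5 0 8.5; -4.4 -0.43 0.5 0 8.5; -3 -0.28 0.5 0 8.5; 0 0 0 -9.6 8.5; 0 0 0 -9.6 8.5"
}}

```text
clock: 7.8
tcp_pos: [0.6095, -0.213, 0.1271]
orientation: [0.214, 0.977, 0.0, -0.001]
wrist_force: [1.1, 0.4, -0.4]
width: 0.0848
finger_force: 0.0
```

Request:
{"op": "jog_arm", "data": {
  "plan": "0 0 0 -9.6 8.5; 0 0 0 -9.6 8.5; 0 0 0 -9.6 8.5; 0 0 0 0 8.5; 0 0 0 0 8.5"
}}

```text
clock: 8.43
tcp_pos: [0.6088, -0.2122, 0.1283]
orientation: [-0.032, 0.999, 0.0, -0.001]
wrist_force: [-0.1, 0.1, 0.8]
width: 0.0848
finger_force: 0.0
```

```bash
python3 -c "
from h import *
go(.6095,-.212,.024,93.9)
tiles([('scene',140,190,120,90),('top',300,130,120,90)],'t4')
im=cv2.imread('pics/t4.png')[:300];cv2.imwrite('pics/t4.png',im)"
```

```text
clock 8.425 tcp [ 0.6088 -0.2122  0.1283] axis [-0.001  0.001 -1.   ] line 93.7 w 0.0848258523463605 F [-0.1  0.1  0.8] q [-0.42  0.19  1.75 -0.    1.2  -2.05]
shift cm [-9.000e-02  1.000e-02  1.043e+01] roll -0.17694291556612995
```

View pics/t4.png

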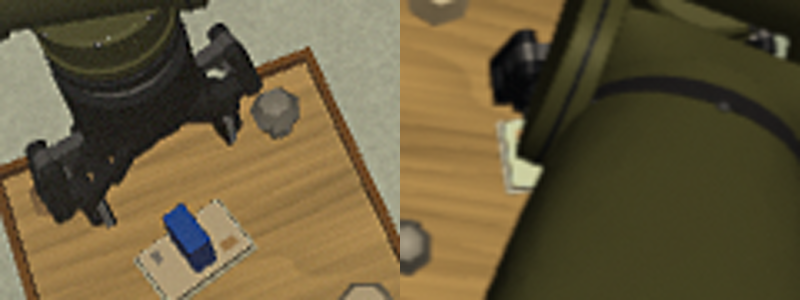

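The scene crop shows fingertips at about (108,225) and (233,143), with the block between and below them at (188,237). I'll descend, and the grip should centre the block.

```bash
python3 -c "
from h import *
u=np.array([-.065,.998,0]);c=np.array([.6088,-.2122,.1413])
print((proj('scene',[c-.05*u,c+.05*u,c])-[140,190])*3.3333)
print((proj('scene',[[.6095,-.212,.055]])-[140,190])*3.3333)"
```

```text
[[ 95.13051612 219.87007045]
 [226.30867744 131.18795284]
 [162.00764535 174.65823504]]
[[182.81134787 228.39933025]]
```

Request:
{"op": "jog_arm", "data": {
  "plan": "0 0 2.5 0 8.5; 0 0 3.5 0 8.5; 0 0 2.9 0 8.5; 0 0 1.5 0 8.5; 0 0 0 0 1.5; 0 0 0 0 1.5; 0 0 0 0 1.5; 0 0 0 0 1.5; 0 0 0 0 1.5; 0 0 0 0 1.5",
  "grip_force": 25
}}

```text
clock: 9.78
tcp_pos: [0.6092, -0.2124, 0.0267]
orientation: [-0.034, 0.999, -0.001, 0.001]
wrist_force: [-1.1, -0.7, 5.7]
width: 0.0175
finger_force: 26.5
```

The slide is gripped. I'll lift it to z≈0.25 and then measure the stage.

Request:
{"op": "jog_arm", "data": {
  "plan": "0 0 -1 0 1.5; 0 0 -3 0 1.5; 0 0 -5 0 1.5; 0 0 -5 0 1.5; 0 0 -5 0 1.5; 0 0 -2 0 1.5; 0 0 0 0 1.5"
}}

```text
clock: 10.65
tcp_pos: [0.6086, -0.212, 0.2361]
orientation: [-0.034, 0.999, -0.0, 0.001]
wrist_force: [0.4, 0.8, -3.0]
width: 0.0172
finger_force: 25.5
```

```bash
cat > face.py <<'E'
from h import *
def quad(c,box):
    im=cv2.resize(r.camera(c),None,fx=4,fy=4,interpolation=cv2.INTER_CUBIC)
    hsv=cv2.cvtColor(im,cv2.COLOR_RGB2HSV);m=np.zeros(hsv.shape[:2],np.uint8)
    u0,v0,u1,v1=[4*k for k in box]
    s=hsv[v0:v1,u0:u1]
    m[v0:v1,u0:u1]=((s[...,0]>15)&(s[...,0]<32)&(s[...,1]>110)&(s[...,2]>70))*255
    p=np.argwhere(m)[:,::-1].astype(np.int32)
    if len(p)<50: return m,None
    h=cv2.convexHull(p);t=1
    while len(h)>4 and t<200: h2=cv2.approxPolyDP(h,t,True);t+=.5;
    
    t=1;h2=h
    while len(h2)>4: h2=cv2.approxPolyDP(h,t,True);t+=.5
    return m,(h2[:,0]+.5)/4-.5
if __name__=='__main__':
    vis=[]
    for c,b in(('scene',(320,135,370,165)),('top',(104,160,160,200))):
        m,q=quad(c,b);print(c,q);b4=[4*k for k in b]
        a=cv2.cvtColor(m[b4[1]:b4[3],b4[0]:b4[2]],8)
        im=cv2.resize(r.camera(c)[b[1]:b[3],b[0]:b[2],::-1],None,fx=4,fy=4,interpolation=cv2.INTER_CUBIC)
        vis.append(cv2.resize(np.hstack([im,a]),(800,300)))
    cv2.imwrite('pics/face.png',np.vstack(vis))
    go(.6,.24,.25,82.3)
E
python3 face.py
```

```text
scene [[361.375 146.375]
 [337.125 163.625]
 [325.125 149.625]
 [348.125 138.375]]
top [[150.125 168.875]
 [148.625 194.375]
 [109.875 189.875]
 [111.125 165.125]]
clock 10.85 tcp [ 0.6069 -0.2113  0.2315] axis [-0.005  0.002 -1.   ] line 93.9 w 0.017618987498630743 F [-0.6  0.5 -3. ] q [-0.42  0.11  1.66  0.    1.37 -2.06]
shift cm [-2.34 45.08 -1.73] roll 11.557985410482871
```

View pics/face.png

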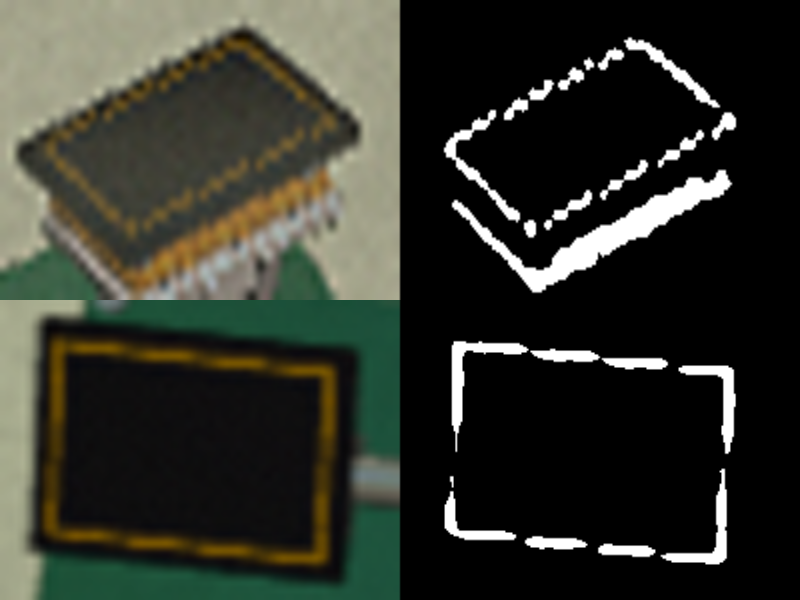

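The yellow outline is clear in both views. Its scene corners are about (326,150), (348.8,139), (361.7,147.2) and (336.3,158.2). I'll fit the plane.

```bash
python3 - <<'E'
from h import *
S=[(326,150),(348.8,139),(361.7,147.2),(336.3,158.2)] # --,-+,++,+-
T=[(148.6,194.4),(109.9,189.9),(111.1,165.1),(150.1,168.9)]
P=np.array([tri([('scene',a),('top',b)])[0] for a,b in zip(S,T)])
for a,b in zip(S,T):print(tri([('scene',a),('top',b)]))
print('mid',P.mean(0)); 
w,h=.051,.077
body=np.array([[-w,-h,0],[-w,h,0],[w,h,0],[w,-h,0]])/2
obs=[('scene',a,i) for i,a in enumerate(S)]+[('top',b,i) for i,b in enumerate(T)]
x,res=fit(obs,body,[.6,.24,.11,-.13,-.3]);print(x,np.degrees(x[3:]),res.tolist())
# with per-camera pixel offsets
def f(p):
    Q=p[:3]+R.from_euler('ZY',p[3:5]).apply(body)
    return np.r_[(proj('scene',Q)+p[5:7]-S).ravel(),(proj('top',Q)+p[7:9]-T).ravel(),.3*p[5:9]]
s=least_squares(f,np.r_[x,0,0,0,0]);print(s.x.round(4),np.degrees(s.x[3:5]),abs(s.fun[:16]).max())
E
```

```text
(array([0.56146617, 0.21182093, 0.10158588]), [array([-1.09,  0.33]), array([-1.33, -0.65])])
(array([0.57075484, 0.28589342, 0.1057888 ]), [array([ 0.16, -0.06]), array([0.2, 0.1])])
(array([0.61862224, 0.28145712, 0.12233357]), [array([-0.47,  0.16]), array([-0.57, -0.29])])
(array([0.60836643, 0.20390563, 0.12320077]), [array([-0.84,  0.26]), array([-0.99, -0.5 ])])
mid [0.58980242 0.24576927 0.11322725]
[ 0.58951237  0.24532193  0.11340685 -0.12992509 -0.37343678] [ -7.44415925 -21.39635125] [[-1.6, -0.1], [0.3, 0.3], [-0.9, 0.1], [-0.9, 0.3], [-0.8, -0.7], [0.1, 0.2], [-0.1, -0.1], [-1.0, -0.3]]
[ 0.5893  0.2448  0.1163 -0.1293 -0.3729  0.7885  0.5253  0.5763  0.4432] [ -7.40849316 -21.36526108] 1.0494303546985293
```

The stage fit is: centre (0.5895, 0.2452, 0.1134), yaw −7.4°, slope 21.4°. The heights and sizes are consistent with the text. The jog cannot tilt the tool, so I'll rest the slide's uphill edge on the slope and release briefly so it drops flush. Then I'll regrip the tilted block and press along the normal.

```bash
python3 -c "
from h import *
go(.588,.2454,.175,82.6)"
```

```text
clock 10.85 tcp [ 0.6069 -0.2113  0.2315] axis [-0.005  0.002 -1.   ] line 93.9 w 0.017618987498630743 F [-0.6  0.5 -3. ] q [-0.42  0.11  1.66  0.    1.37 -2.06]
shift cm [-1.22 45.68  5.77] roll 11.257985410482874
```

Request:
{"op": "jog_arm", "data": {
  "plan": "0 2 0 0 1.5; 0 4.5 0 0 1.5; -0.2 5.5 0 0 1.5; -0.2 5.5 0 0 1.5; -0.2 5.5 0 0 1.5; -0.2 5.5 0 0 1.5; -0.2 5.5 0.5 0 1.5; -0.2 5.5 0.5 0 1.5; 0 4.2 1 0 1.5; 0 2 1 0 1.5"
}}

```text
clock: 12.1
tcp_pos: [0.588, 0.2476, 0.204]
orientation: [-0.035, 0.999, -0.0, -0.001]
wrist_force: [0.4, -0.5, -2.0]
width: 0.0173
finger_force: 25.5
```

Request:
{"op": "jog_arm", "data": {
  "plan": "0 0 1 5.5 1.5; 0 0 0.5 5.7 1.5; 0 0 0 0 1.5; 0 0 0 0 1.5; 0 0 0 0 1.5"
}}

```text
clock: 12.72
tcp_pos: [0.5897, 0.2447, 0.1907]
orientation: [0.064, 0.998, 0.0, 0.0]
wrist_force: [-0.4, -0.3, -2.4]
width: 0.0174
finger_force: 25.5
```

```bash
python3 -c "
from h import *
go(.588,.2454,.1442,82.6)
tiles([('scene',300,110,80,60),('top',94,140,80,60)],'t5')
im=cv2.imread('pics/t5.png')[:300];cv2.imwrite('pics/t5.png',im)"
```

```text
clock 12.725 tcp [0.5897 0.2447 0.1907] axis [ 0.001  0.    -1.   ] line 82.7 w 0.017445485435961458 F [-0.4 -0.3 -2.4] q [ 0.31  0.13  1.72 -0.    1.3  -1.13]
shift cm [0.18 0.05 4.65] roll 0.0796463044149931
```

View pics/t5.png

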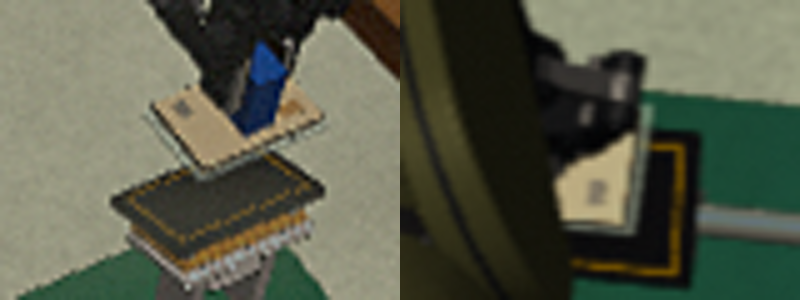

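The slide sits level in the grip above the face. In the scene crop the slab corners are at (150,103), (200,167) and (325,115). I'll compare these with the prediction.

```bash
python3 - <<'E'
from h import *
s=r.read_state()['tcp_pos']
Z=R.from_euler('z',-7.4,degrees=True)
b=np.array([[-25,-38,-15],[25,-38,-15],[25,38,-15]])/1e3
o=np.array([(150,103),(200,167),(325,115)])
pr=(proj('scene',s+[0,0,.0033]+Z.apply(b))-[300,110])*5
print(pr.round(1),(o-pr).round(1))
# same for face outline: fitted pose vs observed (scene px)
w,h=.051,.077
body=np.array([[-w,-h,0],[-w,h,0],[w,h,0],[w,-h,0]])/2
Q=np.array([.5895,.2452,.1134])+R.from_euler('ZY',[-.13,-.3734]).apply(body)
S=np.array([(326,150),(348.8,139),(361.7,147.2),(336.3,158.2)])
print(((S-proj('scene',Q))*5).round(1))
# jacobian: px(tile) per mm
print(((proj('scene',s+np.eye(3)*.001)-proj('scene',s))*5).round(2))
b2=np.array([[-25,-38,-25],[25,-38,-25]])/1e3
print('top pred',(proj('top',s+[0,0,.0033]+Z.apply(b2))-[94,140])*5+[400,0])
E
```

```text
[[139.1 103.2]
 [195.4 173.6]
 [326.5 117.1]] [[10.9 -0.2]
 [ 4.6 -6.6]
 [-1.5 -2.1]]
[[ 8.1  0.5]
 [-1.3 -1.5]
 [ 4.7 -0.7]
 [ 4.7 -1.4]]
[[ 1.37  1.28]
 [ 1.56 -0.9 ]
 [ 0.34 -1.37]]
top pred [[629.42296556 235.58593564]
 [648.76398427 107.62627573]]
```

Request:
{"op": "jog_arm", "data": {
  "plan": "0.1 0.05 1.5 0 1.5; 0.08 0 1.5 0 1.5; 0 0 1 0 1.5; 0 0 0.2 0 1.5; 0 0 0 0 1.5; 0 0 0 0 1.5",
  "grip_force": 20
}}

```text
clock: 13.58
tcp_pos: [0.5883, 0.2457, 0.1491]
orientation: [0.064, 0.998, 0.0, 0.001]
wrist_force: [-0.0, 0.5, -2.0]
width: 0.0176
finger_force: 25.4
```

Request:
{"op": "jog_arm", "data": {
  "plan": "0 0 0.2 0 1.5; 0 0 0 0 1.5; 0 0 0 0 1.5"
}}

```text
clock: 13.95
tcp_pos: [0.5878, 0.2456, 0.1464]
orientation: [0.064, 0.998, 0.0, 0.0]
wrist_force: [-0.2, -0.0, -1.9]
width: 0.0177
finger_force: 25.4
```

Request:
{"op": "jog_arm", "data": {
  "plan": "0 0 0.2 0 1.5; 0 0 0 0 1.5; 0 0 0 0 1.5"
}}

```text
clock: 14.32
tcp_pos: [0.5878, 0.2456, 0.1442]
orientation: [0.064, 0.998, -0.0, -0.0]
wrist_force: [0.4, -0.4, -3.4]
width: 0.0173
finger_force: 25.4
```

Request:
{"op": "jog_arm", "data": {
  "plan": "0 0 0.15 0 1.5; 0 0 0 0 1.5; 0 0 0 0 1.5"
}}

```text
clock: 14.7
tcp_pos: [0.5878, 0.2456, 0.1429]
orientation: [0.064, 0.998, 0.0, -0.0]
wrist_force: [0.2, 0.6, -2.1]
width: 0.0173
finger_force: 25.5
```

Request:
{"op": "jog_arm", "data": {
  "plan": "0 0 0.15 0 1.5; 0 0 0 0 1.5; 0 0 0.15 0 1.5; 0 0 0 0 1.5; 0 0 0 0 1.5"
}}

```text
clock: 15.32
tcp_pos: [0.5883, 0.2456, 0.1405]
orientation: [0.064, 0.998, 0.0, 0.001]
wrist_force: [0.7, 0.0, 1.5]
width: 0.0174
finger_force: 26.1
```

Contact is confirmed: the force rose about 3.5 N. Now the brief release and regrip.

Request:
{"op": "jog_arm", "data": {
  "plan": "0 0 0 0 2.1; 0.4 0 0.2 0 2.1; 0.3 0 0.1 0 1.5; 0 0 0 0 1.5; 0 0 0 0 1.5"
}}

```text
clock: 15.95
tcp_pos: [0.5801, 0.2465, 0.1362]
orientation: [0.064, 0.998, -0.0, -0.001]
wrist_force: [-1.5, -0.3, -1.5]
width: 0.0175
finger_force: 23.2
```

```bash
python3 -c "
from h import *
go(.575,.2471,.1323,82.6)
tiles([('scene',300,110,80,60),('top',94,140,80,60)],'t6')
im=cv2.imread('pics/t6.png')[:300];cv2.imwrite('pics/t6.png',im)"
```

```text
clock 15.95 tcp [0.5801 0.2465 0.1362] axis [-0.002 -0.    -1.   ] line 82.7 w 0.017478651129230836 F [-1.5 -0.3 -1.5] q [ 0.32  0.16  1.78  0.    1.21 -1.13]
shift cm [ 0.52 -0.    0.39] roll 0.056371719662962505
```

View pics/t6.png

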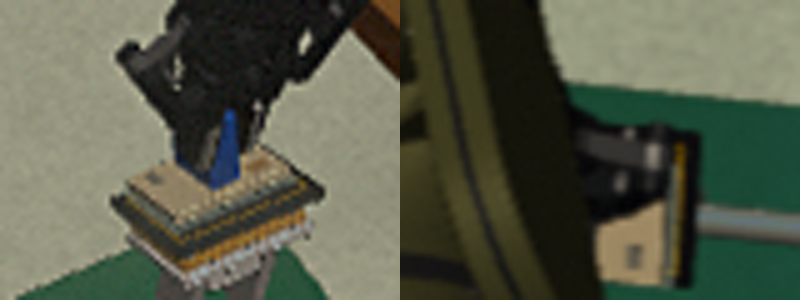

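The slide has dropped flush on the slope. I'll take a close crop, with the ideal slab position overlaid, to check centring.

```bash
cat > ov.py <<'E'
from h import *
k=8.8
Rf=R.from_euler('ZY',[-.1293,-.3729]);c0=np.array([.5893,.2448,.1163]);off={'scene':(.79,.53),'top':(.58,.44)}
rect=lambda w,h,z:np.array([[-w,-h,2*z],[w,-h,2*z],[w,h,2*z],[-w,h,2*z]])/2e3
rows=[[],[]]
for c,(u,v,w,h) in (('scene',(320,134,46,34)),('top',(134,166,22,34))):
    im=cv2.resize(r.camera(c)[v:v+h,u:u+w,::-1],(int(w*k),int(h*k)),interpolation=cv2.INTER_CUBIC)
    im=cv2.convertScaleAbs(im,alpha=1.5);o=im.copy()
    for Q,col in((rect(50,76,-1),(0,0,255)),(rect(50,76,9),(255,0,255))):
        p=proj(c,c0+Rf.apply(Q))+off[c];p=(p-[u,v]+.5)*k
        cv2.polylines(o,[p.round().astype(np.int32)],True,col,1,cv2.LINE_AA)
    rows[0].append(im);rows[1].append(o)
im=np.vstack([np.hstack(x) for x in rows]);print(im.shape);cv2.imwrite('pics/ov.png',im)
E
python3 ov.py
```

```text
(598, 597, 3)
```

View pics/ov.png

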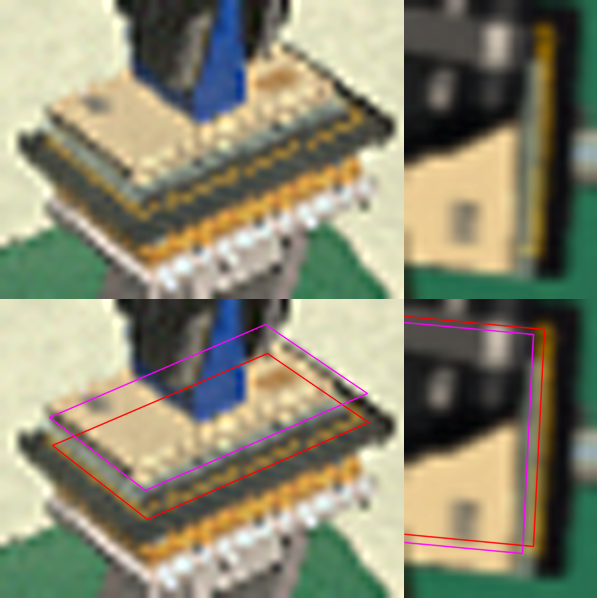

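The slide is flush. It sits about 4 mm too far downhill (slab end at y≈272 against 254 predicted in the top crop) and about 1 mm too far in +y. I'll firm the grip, lift slightly along the normal, correct, and then read the forces.

Request:
{"op": "jog_arm", "data": {
  "plan": "0 0 0 0 1.4; 0 0 0 0 1.4; 0.06 0 -0.14 0 1.4; -0.2 -0.05 -0.08 0 1.4; -0.17 -0.05 -0.07 0 1.4; 0 0 0 0 1.4; 0 0 0 0 1.4",
  "grip_force": 45
}}

```text
clock: 17.02
tcp_pos: [0.5838, 0.245, 0.1396]
orientation: [0.064, 0.998, -0.0, -0.0]
wrist_force: [-0.1, -0.9, -2.3]
width: 0.0169
finger_force: 49.3
```

```bash
cat > st.py <<'E'
from h import *
F=[];P=[]
for i in range(6):
    r.camera('top');s=r.read_state();F.append(s['wrist_force']);P.append(s['tcp_pos'])
F=np.mean(F,0);P=np.mean(P,0);Q=R.from_euler('ZY',[-.1293,-.3729]).inv()
print(s['clock'],'F',F.round(2),'F in face frame',Q.apply(F).round(2),'P face',(Q.apply(P-[.5895,.2452,.1134])*1e3).round(1),P.round(4),s['width'],s['finger_force'])
E
python3 st.py
```

```text
17.325 F [-0.46  0.04 -2.37] F in face frame [-1.29 -0.02 -2.04] P face [ 4.3 -0.9 26.5] [0.5838 0.2451 0.1397] 0.016847998439328816 49.33785080909729
```

Request:
{"op": "jog_arm", "data": {
  "plan": "-0.04 0 0.1 0 1.4; -0.04 0 0.1 0 1.4; -0.04 0 0.1 0 1.4; -0.04 0 0.11 0 1.4; 0 0 0 0 1.4; 0 0 0 0 1.4; 0 0 0 0 1.4"
}}

```text
clock: 18.2
tcp_pos: [0.5855, 0.2449, 0.1359]
orientation: [0.064, 0.998, 0.0, 0.0]
wrist_force: [-1.8, 0.1, 2.7]
width: 0.0169
finger_force: 50.0
```

```bash
python3 st.py; python3 - <<'E'
from face import *
# outline px visibility: yellow rows near x+ edge in scene and near y- edge in top
for c,b in(('scene',(320,135,370,166)),('top',(140,160,156,202))):
    m,q=quad(c,b);print(c,None if q is None else q.tolist())
E
```

```text
18.5 F [-1.98 -0.43  2.89] F in face frame [-0.73 -0.68  3.38] P face [ 4.5 -0.8 22.3] [0.5855 0.2449 0.1358] 0.017199752081921323 50.02677083015442
scene [[361.375, 147.875], [336.625, 163.875], [330.875, 155.125], [351.625, 143.375]]
top [[150.625, 169.125], [149.125, 194.125], [148.125, 194.375], [149.625, 169.125]]
```

The push is 5.4 N, about 3.6 mm sunk. I'll check centring numerically with edge profiles against the model.

```bash
cat > prof.py <<'E'
from h import *
Rf=R.from_euler('ZY',[-.1293,-.3729]);c0=np.array([.5893,.2448,.1163]);off={'scene':(.79,.53),'top':(.58,.44)}
def line(c,a,b,step):
    "sample colour along face-frame segment a->b (mm, on z plane); print mm coordinate & RGB"
    im=r.camera(c).astype(np.float32);n=int(round(np.linalg.norm(np.subtract(b,a))/step))+1
    Q=np.linspace(a,b,n);p=(proj(c,c0+Rf.apply(Q/1e3))+off[c]).astype(np.float32)
    v=cv2.remap(im,p[None,:,0],p[None,:,1],cv2.INTER_LINEAR)[0]
    k=int(np.argmax(abs(np.subtract(b,a))))
    print(c,a,b);print(' '.join(f"{q[k]:.0f}:{int(x[0])},{int(x[1])},{int(x[2])}" for q,x in zip(Q,v)))
# plane z=6: top of stone when sunk 4; z=-4 face plane
for x in(-18,-8): line('top',(x,-24,6),(x,-52,6),1.5)
for y in(-34,-28): line('top',(-12,y,6),(-40,y,6),1.5)
for y in(-20,20): line('scene',(14,y,6),(46,y,6),1.5)
for x in(-8,12): line('scene',(x,-24,6),(x,-60,6),1.5)
E
python3 prof.py
```

```text
top (-18, -24, 6) (-18, -52, 6)
-24:116,105,82 -25:109,99,80 -27:110,99,79 -28:128,113,86 -30:143,126,93 -31:155,135,99 -33:156,136,99 -34:144,125,91 -36:123,108,79 -37:96,89,68 -39:95,94,71 -40:89,88,64 -42:68,66,45 -43:29,26,18 -45:15,13,12 -46:10,13,12 -48:11,24,20 -49:18,50,37 -51:24,67,49 -52:26,75,55
top (-8, -24, 6) (-8, -52, 6)
-24:147,128,94 -25:146,128,94 -27:148,129,95 -28:153,132,97 -30:156,135,99 -31:157,136,99 -33:157,137,100 -34:157,138,101 -36:137,121,88 -37:110,101,76 -39:84,84,65 -40:86,85,61 -42:68,64,40 -43:42,37,19 -45:14,12,10 -46:12,11,10 -48:22,25,21 -49:38,44,37 -51:49,61,51 -52:50,63,52
top (-12, -34, 6) (-40, -34, 6)
-12:153,134,97 -13:151,132,96 -15:149,129,94 -16:148,129,93 -18:147,128,93 -19:147,128,93 -21:148,129,93 -22:144,126,91 -24:126,111,82 -25:92,84,64 -27:39,36,29 -28:18,22,19 -30:14,32,24 -31:19,57,40 -33:24,70,50 -34:26,76,54 -36:26,76,54 -37:26,75,54 -39:25,75,54 -40:25,75,54
top (-12, -28, 6) (-40, -28, 6)
-12:123,110,85 -13:121,108,84 -15:121,108,84 -16:120,107,83 -18:123,109,84 -19:131,115,86 -21:147,128,94 -22:153,134,97 -24:140,124,91 -25
[... 829 characters left out ...]
:143,127,100 -28:141,126,98 -30:142,127,99 -32:143,129,99 -33:143,129,99 -34:131,119,92 -36:95,87,69 -38:77,72,59 -39:79,78,66 -40:84,88,77 -42:89,93,80 -44:86,88,73 -45:73,72,57 -46:58,58,48 -48:51,51,44 -50:48,49,43 -51:51,51,44 -52:58,56,48 -54:80,80,67 -56:111,112,95 -57:139,139,118 -58:153,151,127 -60:149,148,125
scene (12, -24, 6) (12, -60, 6)
-24:137,124,96 -26:139,126,99 -27:142,128,100 -28:141,127,99 -30:142,128,99 -32:145,129,102 -33:142,126,99 -34:118,107,82 -36:84,79,60 -38:74,71,56 -39:80,79,66 -40:86,88,75 -42:90,92,78 -44:95,92,70 -45:90,83,55 -46:65,62,48 -48:52,52,44 -50:49,50,42 -51:47,48,40 -52:49,48,42 -54:62,58,50 -56:84,76,65 -57:106,97,85 -58:120,113,104 -60:109,106,97
```

```bash
cat >> prof.py <<'E'
print('---- face plane z=-4')
for x in(-8,): line('top',(x,-30,-3.6),(x,-52,-3.6),1)
for y in(-20,20): line('scene',(18,y,-3.6),(38,y,-3.6),1)
for x in(-8,12): line('scene',(x,-28,-3.6),(x,-50,-3.6),1)
E
python3 prof.py | sed -n '/----/,$p'
```

```text
---- face plane z=-4
top (-8, -30, -3.6) (-8, -52, -3.6)
-30:158,137,100 -31:158,139,101 -32:159,140,102 -33:141,126,92 -34:124,112,82 -35:102,97,74 -36:80,80,65 -37:81,81,62 -38:83,83,60 -39:72,68,44 -40:57,52,27 -41:38,34,19 -42:18,16,13 -43:14,13,12 -44:12,12,12 -45:24,24,22 -46:38,39,33 -47:52,53,46 -48:64,65,57 -49:70,71,62 -50:73,73,64 -51:74,74,64 -52:73,73,64
scene (18, -20, -3.6) (38, -20, -3.6)
18:98,95,68 19:112,102,62 20:111,97,53 21:104,86,44 22:90,74,40 23:74,63,39 24:64,57,39 25:56,54,41 26:49,50,42 27:42,46,43 28:42,45,43 29:42,44,41 30:42,44,40 31:43,44,40 32:44,44,39 33:52,49,40 34:67,59,41 35:85,71,42 36:108,86,44 37:131,99,45 38:139,102,45
scene (18, 20, -3.6) (38, 20, -3.6)
18:80,82,76 19:83,81,70 20:93,85,62 21:100,87,54 22:104,87,48 23:101,83,43 24:82,69,40 25:68,60,39 26:57,53,40 27:49,49,42 28:49,50,44 29:51,52,45 30:52,53,46 31:55,55,47 32:57,56,46 33:63,58,46 34:66,59,45 35:70,60,44 36:80,66,44 37:99,79,44 38:119,92,44
scene (-8, -28, -3.6) (-8, -50, -3.6)
-28:110,99,78 -29:97,88,71 -30:85,79,65 -31:79,75,63 -32:78,75,64 -33:85,84,73 -34:92,94,82 -35:95,98,84 -36:93,93,75 -37:90,85,64 -38:85,77,53 -39:75,67,45 -40:61,57,41 -41:49,49,40 -42:47,49,42 -43:49,50,44 -44:50,52,45 -45:54,54,46 -46:59,57,47 -47:67,63,50 -48:87,83,67 -49:114,110,94 -50:136,134,117
scene (12, -28, -3.6) (12, -50, -3.6)
-28:119,112,92 -29:122,113,92 -30:126,116,91 -31:111,105,84 -32:95,93,78 -33:84,85,74 -34:89,91,78 -35:96,96,79 -36:101,98,75 -37:95,89,65 -38:80,75,55 -39:66,63,47 -40:58,56,45 -41:54,53,46 -42:52,52,46 -43:52,51,45 -44:51,50,43 -45:50,49,40 -46:55,53,43 -47:63,60,49 -48:74,69,58 -49:96,91,79 -50:125,118,106
```

x is centred to within about 0.5 mm; y is about 1 mm too far in +y. I'll lift, shift −1 mm and press again slightly deeper.

Request:
{"op": "jog_arm", "data": {
  "plan": "0.08 0 -0.21 0 1.4; 0.08 0 -0.21 0 1.4; 0 -0.1 0 0 1.4; 0 0 0 0 1.4; -0.06 0 0.15 0 1.4; -0.06 0 0.15 0 1.4; -0.055 0 0.15 0 1.4; 0 0 0 0 1.4; 0 0 0 0 1.4; 0 0 0 0 1.4"
}}

```text
clock: 20.9
tcp_pos: [0.5851, 0.2438, 0.1354]
orientation: [0.064, 0.998, -0.0, -0.0]
wrist_force: [-4.2, -2.3, 2.7]
width: 0.0169
finger_force: 49.9
```

```bash
python3 st.py; python3 prof.py > p.txt; sed -n '3,4p;7,10p;13,14p' p.txt; sed -n '/----/,$p' p.txt | sed -n '2,7p'
```

```text
21.2 F [-5.22 -1.48  3.1 ] F in face frame [-3.51 -2.14  4.7 ] P face [ 4.1 -2.  21.9] [0.5852 0.2438 0.1353] 0.016611873083384833 49.956015944480896
top (-8, -24, 6) (-8, -52, 6)
-24:152,132,97 -25:150,131,97 -27:149,130,96 -28:147,128,94 -30:149,130,95 -31:153,133,97 -33:157,136,99 -34:157,136,99 -36:139,120,87 -37:114,100,73 -39:88,82,60 -40:99,95,64 -42:92,88,55 -43:67,64,39 -45:22,21,16 -46:13,12,11 -48:21,23,20 -49:37,43,36 -51:49,60,51 -52:50,63,52
top (-12, -28, 6) (-40, -28, 6)
-12:102,92,74 -13:101,92,75 -15:106,97,78 -16:109,99,79 -18:114,102,81 -19:125,111,85 -21:145,127,94 -22:154,134,97 -24:143,125,91 -25:96,87,66 -27:49,46,37 -28:18,22,18 -30:14,33,25 -31:23,64,45 -33:26,76,54 -34:26,76,55 -36:27,76,55 -37:27,76,54 -39:27,76,54 -40:27,76,54
scene (14, -20, 6) (46, -20, 6)
14:134,120,95 16:125,113,90 17:133,121,95 19:139,125,98 20:139,125,99 22:127,113,89 23:118,107,85 25:103,97,80 26:95,96,83 28:82,88,81 29:78,83,76 31:79,78,63 32:84,73,48 34:86,69,36 35:75,65,40 37:64,59,43 38:51,52,46 40:46,49,46 41:47,48,45 43:51,49,43 44:57,53,42 46:82,70,43
scene (-8, -24, 6) (-8,
[... 601 characters left out ...]
-44:11,11,12 -45:23,22,21 -46:38,38,34 -47:52,52,46 -48:64,65,57 -49:70,71,62 -50:72,74,64 -51:74,74,64 -52:73,73,63
scene (18, -20, -3.6) (38, -20, -3.6)
18:75,78,71 19:72,73,66 20:73,70,58 21:76,68,48 22:78,68,43 23:74,64,39 24:68,60,38 25:60,55,39 26:53,51,40 27:46,47,41 28:45,48,42 29:46,48,43 30:46,48,43 31:46,48,42 32:45,46,40 33:52,49,40 34:66,57,41 35:84,68,42 36:105,82,42 37:126,96,41 38:135,100,41
scene (18, 20, -3.6) (38, 20, -3.6)
18:70,71,66 19:66,65,58 20:70,66,53 21:77,70,50 22:85,76,47 23:91,79,45 24:82,71,41 25:72,63,40 26:58,53,40 27:47,47,41 28:48,48,43 29:49,50,45 30:50,52,48 31:52,55,50 32:54,56,49 33:58,57,47 34:63,58,44 35:69,60,42 36:82,66,42 37:102,80,42 38:123,93,44
```

The stone edge is now about −37 to −38, which is centred. Some tangential load built up, so I'll lift clear and press again straight along the normal.

Request:
{"op": "jog_arm", "data": {
  "plan": "0.09 0 -0.22 0 1.4; 0.09 0 -0.22 0 1.4; 0.08 0 -0.21 0 1.4; 0 0 0 0 1.4; 0 0 0 0 1.4; 0 0 0 0 1.4"
}}

```text
clock: 22.6
tcp_pos: [0.5829, 0.2442, 0.1417]
orientation: [0.064, 0.998, -0.0, 0.0]
wrist_force: [0.3, 0.1, -1.7]
width: 0.0173
finger_force: 49.3
```

```bash
python3 st.py
```

```text
22.9 F [-0.22 -0.19 -2.2 ] F in face frame [-0.98 -0.21 -1.98] P face [ 4.3 -1.9 28.7] [0.5828 0.2442 0.1417] 0.016842182275544803 49.33241665363312
```

Request:
{"op": "jog_arm", "data": {
  "plan": "-0.08 0 0.2 0 1.4; -0.07 0 0.19 0 1.4; 0 0 0 0 1.4; 0 0 0 0 1.4; 0 0 0 0 1.4"
}}

```text
clock: 23.52
tcp_pos: [0.5844, 0.244, 0.1381]
orientation: [0.064, 0.998, 0.0, 0.0]
wrist_force: [0.3, -0.1, -0.1]
width: 0.0168
finger_force: 49.6
```

```bash
python3 st.py
```

```text
23.825 F [-0.22 -0.25 -0.36] F in face frame [-0.3  -0.28 -0.27] P face [ 4.4 -1.8 24.8] [0.5844 0.244  0.1381] 0.016935548409296838 49.609304666519165
```

Request:
{"op": "jog_arm", "data": {
  "plan": "-0.03 0 0.08 0 1.4; -0.03 0 0.08 0 1.4; -0.03 0 0.08 0 1.4; 0 0 0 0 1.4; 0 0 0 0 1.4; 0 0 0 0 1.4"
}}

```text
clock: 24.58
tcp_pos: [0.5853, 0.2439, 0.1358]
orientation: [0.064, 0.998, 0.0, 0.0]
wrist_force: [-1.5, -0.8, 3.7]
width: 0.017
finger_force: 50.1
```

```bash
python3 st.py; python3 prof.py > p.txt; sed -n '1,16p' p.txt
```

```text
24.875 F [-1.24 -0.63  3.83] F in face frame [ 0.33 -0.78  3.98] P face [ 4.4 -1.8 22.2] [0.5853 0.2439 0.1357] 0.016807533017630865 50.08539855480194
top (-18, -24, 6) (-18, -52, 6)
-24:125,111,85 -25:112,101,80 -27:108,98,79 -28:120,106,83 -30:133,117,88 -31:147,128,94 -33:155,135,99 -34:157,136,99 -36:143,125,90 -37:115,101,73 -39:91,86,61 -40:89,88,62 -42:81,80,57 -43:51,51,38 -45:25,24,20 -46:13,15,14 -48:12,24,19 -49:17,50,36 -51:23,67,49 -52:26,75,55
top (-8, -24, 6) (-8, -52, 6)
-24:150,131,96 -25:147,128,95 -27:144,126,93 -28:147,128,94 -30:152,133,97 -31:156,136,98 -33:157,137,99 -34:158,137,100 -36:139,120,87 -37:112,99,72 -39:83,79,59 -40:95,92,64 -42:87,84,55 -43:62,60,38 -45:20,18,15 -46:12,11,11 -48:21,23,20 -49:36,43,36 -51:48,60,50 -52:49,63,52
top (-12, -34, 6) (-40, -34, 6)
-12:158,138,100 -13:157,137,100 -15:158,138,100 -16:157,137,100 -18:157,137,100 -19:157,137,99 -21:157,137,99 -22:153,133,97 -24:134,118,88 -25:97,89,68 -27:42,38,31 -28:19,22,19 -30:14,31,24 -31:20,57,41 -33:24,70,50 -34:26,75,54 -36:27,76,54 -37:27,76,54 -39:26,76,54 -40:27,76,54
top (-12, -28
[... 996 characters left out ...]
101 -28:143,128,99 -30:144,128,100 -32:144,129,100 -33:145,130,101 -34:141,126,98 -36:124,113,88 -38:100,94,75 -39:82,79,66 -40:82,81,69 -42:87,89,74 -44:90,93,74 -45:83,83,65 -46:62,61,52 -48:50,50,44 -50:46,46,40 -51:48,49,41 -52:49,52,41 -54:75,76,64 -56:113,111,97 -57:140,139,119 -58:153,152,130 -60:148,148,125
scene (12, -24, 6) (12, -60, 6)
-24:136,124,96 -26:138,125,96 -27:140,127,98 -28:140,127,99 -30:142,128,100 -32:146,131,101 -33:146,131,101 -34:134,121,94 -36:114,105,82 -38:87,82,66 -39:73,72,61 -40:82,83,71 -42:91,92,79 -44:98,98,74 -45:95,91,62 -46:66,66,50 -48:53,54,44 -50:50,52,43 -51:48,50,42 -52:51,50,41 -54:63,59,48 -56:83,77,62 -57:105,97,83 -58:121,114,106 -60:111,106,98
```

The push is 5.96 N along the normal, about 4.0 mm of the 8 mm travel, with tangential load around 1 N. The edges are centred, so I'm handing in.

```bash
python3 -c "
from cell import r
print(r.finish_job())"
```

```text
the job is handed in; nothing more can be done
None
```

I handed the job in at about 26 s; no verdict came back. The collar reads 5 to within about 0.1, and the slide is gripped, centred to about 1 mm, and pressed about 4 mm (half-way), judging by force. Flushness was last seen in a picture before the final shift and re-press. I never went near the other rocks.

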